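Lock the jamb block and hold the hinge leaf in line

ROBOT

A 7-joint arm with a two-finger parallel gripper is mounted at the origin on the work surface. World frame = base frame: x ahead of the robot, y to its left, z up, the work surface at z = 0. Lengths are in m, angles in rad, forces in N, time in s.
With the tool pointing down it reaches from about 0.4 to 0.85 m from the base axis. Payload 4.4 kg.
Tool frame: the origin (TCP) lies on the mounting face of the last link; the fingertips stand 199 mm ahead of it and the grasp point (between the pads) lies 180 mm ahead of it; z points along the fingers, y is the line along which they close (so a half turn about z gives the same grasp; the last joint's range is limited). The gripper opens to 94 mm and grips with 3 to 60 N. Pads are 16 mm wide; open, the fingers measure 119 mm over their backs; the gripper's body (75 mm by 177 mm) begins 78 mm behind the grasp point.
Start: joints at [1.218, 0.628, 0.038, 1.517, -0.027, 0.996, -0.02], TCP at [0.184, -0.623, 0.405] pointing down, gripper open.
Joint ranges: [-3.06, 3.06], [-0.37, 2.12], [-1.25, 1.32], [0.18, 2.47], [-1.1, 4.24], [0.23, 1.98], [-2.94, 2.94]. Speed limits (rad/s): [2.57, 2.57, 3.14, 3.14, 3.14, 3.14, 3.14].

INTERFACE

Orientations are given as a rotation vector (axis times angle).
In Python, from station import bot, optics, job gives the robot as it stands (bot), with the cameras (optics) and the job (job).
- The arm moves only by the tool inch_along, called after "Request:" as name(argument=value, ...) on one line, values as JSON. Schema: {"type":"object","properties":{"increments":{"type":"object","properties":{"offsets":{"type":"array","items":{"type":"array","items":{"type":"number"},"minItems":4,"maxItems":4},"minItems":1,"maxItems":5}},"additionalProperties":false,"required":["offsets"]},"aperture":{"type":"number"},"only":{"type":"string"},"quiet":{"type":"boolean"},"lines":{"type":"string"}},"required":["increments"],"additionalProperties":false}. increments is an object whose key "offsets" holds a list of rows, 1 to 5 of them, each of 4 numbers: dx, dy, dz in m, then a turn about the tool's z in rad; each row is the pose to reach, as a shift and turn from the pose commanded when the call began, along the tool's axes at that moment; what a row does not reach only later rows make up. A row lasts 1/10 s, in which the tool goes at most 0.05 m and 0.15 rad, less where a joint would pass 70% of its speed; a pose out of reach is approached as far as the arm can. aperture is the opening from 0.0 (shut) to 1.0 (fully open), set as the call begins (left out keeps the last). The fingers move at their own pace and stop on an object; the grip force is fixed at half the most. Time passes only in rows, so rows that do not move let the fingers close. The tool returns the time, the measured TCP pose, the force, the opening and the grip force at its end. only (a regular expression) keeps the lines of the reply that match it, lines (a string "A,B") keeps lines A to B, and quiet returns only ok. Input that does not fit is refused with a message, and nothing moves.
- bot.observe(): the state, without advancing time (a new reading comes with each control period).
- optics.read_camera(name): name is "scene" or "top" or "wrist"; returns (picture, depth): 384x512x3 uint8, red, green, blue; 384x512 float32, m along the optical axis (not along the pixel's ray), 0 where there is no reading.
- optics.calibration(name): a dict with "vfov" (degrees; the focal length in pixels is half the picture's height over the tangent of half this angle, whatever the lens; pixels are square), "cx", "cy" (the principal point, pixels), "extrinsics" (4x4, takes a point from camera to world coordinates); the wrist camera has in their place "T_tool_cam" (4x4, takes a point from camera to tool coordinates, whose origin is the TCP and whose axes are the flange's). Camera axes: x right, y up, looking along -z (the intrinsics and any distortion apply to the point x, -y, -z); pixel columns grow to the right and rows downward; lengths in m; the calibration is good to about 2 mm. A picture is of the moment at which its call begins: read the wrist's pose just before it. calibration takes no time and is no camera call.
- job.hand_in(): hands the job in; it is judged then, once.
The state is a dict: "t": time; "qpos": joint angles; "dq": joint speeds; "tau": joint torques, N m; "tcp_pos": TCP position; "tool_rot": TCP orientation; "wrist_force": force on the tool from outside, world axes, zero at the start; "wrist_torque": the same for the moment, N m; "width": opening from 0.0 (shut) to 1.0 (fully open); "grasp_force": force on a finger pad.
Only numpy, scipy, OpenCV 4.12 (cv2) and the standard library are available. Lean on these libraries where they do the work, as an engineer would, in place of code of your own. Each camera call takes 0.05 s, during which the arm holds its last target. There are 200 camera calls.

TASK

Take the mallet, drive the raised steel locking peg beside the jamb block fully home with it (nothing else may touch the peg), and put the mallet back down on its rest or the bench. Then lift the loose hinge leaf out of its rack and lower its knuckle into the gap between the block's two fixed knuckles until the holes line up as one straight bore. Finish while still holding the leaf there in the gripper, upright, still and hanging free of the block, with the other things on the bench left where they are.

Things in the scene. Friction and masses are not known exactly. Their poses are not given: they have to be found in the camera images.
- jamb: Fixed fixture, origin under the centre of its board (110 x, 320 y, 20 mm high). At y +55 mm a wooden block 60 x, 160 y, its steel-plated top 84 mm above the bench; on it two fixed knuckles, tubes 24 mm outside, 14 mm hole, 36 mm long, bore along y, top at 116 mm, with a 46 mm gap between them. The peg stands at y -110 mm.
- gap_center (a point): Middle of the gap between the two fixed knuckles, on the axis of their bore, 104 mm above the bench (20 mm above the plate below it); axes as the fixture's, y along the bore.
- peg_top (a point): Centre of the flat top of the steel locking peg: a disc head 26 mm across and 10 mm thick on a 14 mm shaft standing in the base board. The top is 52 mm above the bench with the peg fully raised, 32 mm fully home.
- peg (a joint): How far the peg is driven down, m: 0 raised, 0.020 fully home (hard stop). Starts at 0 to 0.006. Friction of about 5 N and a weak spring of up to 1.2 N: some 6 to 10 N drives it down, slower with less, and it stays where it is driven.
- mallet: Loose mallet, 0.4 kg. Upright rubber head 46 mm across, 80 mm long, flat faces at both ends; level wooden handle 22 mm wide (y), 24 mm high, along -x to 195 mm from the head axis, centreline 40 mm above the lower face. Origin: centre of the lower face, z up. Starts with its head standing on the rest's board and the handle's end in the fork.
- mallet_grip (a point): Point on the handle's centreline 45 mm from the head axis (towards -x), near the balance point; pinch the handle across its y here. 40 mm above the lower face.
- mallet_center (a point): Centre of the mallet head, 40 mm above the lower face.
- rest: Fixed mallet rest on the bench: board 250 x, 80 y, 8 mm high (middle at x -15 mm) with a wooden fork at x -105 mm, 56 mm high, slot 36 mm wide with its floor 36 mm above the bench, for the handle. At the start the mallet's head stands at x +60 mm, handle along -x.
- leaf: Loose steel hinge leaf, 0.4 kg: upright plate 100 mm wide (y), 60 high, 10 thick (x); below it on a 30 mm neck one knuckle 24 mm outside, 36 mm long, 14 mm hole along y. Origin: centre of the hole; plate from 20 to 80 mm above it (z up). Fits either way round. Pinch its thickness mid-plate, 64 mm above the origin: the rack's cheeks end 38 mm above it.
- rack: Fixed wooden rack, base 80 x, 130 y, 12 mm high, origin under its centre. Two posts with slots 13 mm wide, floor 50 mm and cheeks 68 mm above the bench, carry the shoulders of the leaf's plate, its knuckle hanging between them, hole 30 mm above the bench. Rack and mallet rest may swap sides.
- pot: Bystander: terracotta pot 130 mm across, with two small side handles, 100 mm high, origin at the centre of its underside; leave alone.
- glue: Bystander: white bottle 48 mm across, 130 mm high, origin at the centre of its underside; leave alone.
- tape: Bystander: roll of tape 90 mm across, 25 mm high, lying flat, origin at the centre of its underside; leave alone.
- screwdriver: Bystander: screwdriver lying on the bench, about 200 mm long; leave alone.
- jar: Bystander: small jar 48 mm across, 55 mm high, origin at the centre of its underside; leave alone.
- spare_pin: Bystander: hinge pin 9 mm thick and 135 mm long, with square 16 mm ends, lying along its x; it is fitted later by someone else; leave alone.
- padlock: Bystander: brass padlock lying flat, about 85 by 45 by 22 mm; leave alone.

How it is judged:
On the way, in this order (a step that is already met when the one before it is completed fails the run):
1. the locking peg is driven home, the mallet in the gripper (value of joint peg above 0.017 m and contact force between the fingers and mallet above 1 N), for 0.1 s.
2. the mallet is put down and let go, the peg still home (value of joint peg above 0.017 m and contact force between the fingers and mallet below 0.2 N and height (world z) of mallet_center below 0.075 m and linear speed of mallet below 0.05 m/s), for 0.2 s.
3. the leaf is lifted clear of its rack in the gripper (contact force between the fingers and leaf above 2 N and height (world z) of leaf above 0.07 m and contact force between leaf and rack below 0.2 N), for 0.2 s.
At the end, for the whole second after the job is handed in: Peg at least 17 mm of 20 down; mallet let go, still, head centre under 75 mm high; gripper holds leaf still, hole within 3.5 mm of the bore across and in height, 5.5 mm along, parallel within 5 degrees, upright within 11 degrees, under 3 N on the block (all of step 2 and x of leaf in the frame of gap_center between -0.0035 and 0.0035 m and y of leaf in the frame of gap_center between -0.0055 and 0.0055 m and z of leaf in the frame of gap_center between -0.0035 and 0.0035 m and angle between the y axis of leaf and the y axis of jamb, either way round below 0.09 rad and angle between leaf's own z axis and vertical below 0.2 rad and contact force between the fingers and leaf above 2 N and contact force between leaf and jamb below 3 N and linear speed of leaf below 0.03 m/s); the arm keeps its last pose, push and grip.
It fails at once if the peg is touched by the robot or the leaf instead of the mallet (contact force between any of the arm, the fingers, leaf and peg above 1 N).
It fails at once if another thing on the bench is moved more than 30 mm (distance of any of pot, glue, tape, screwdriver, jar, spare_pin, padlock from where it was at the start of the episode above 0.03 m).
It also fails if it takes over 67 s, if anything falls off the work surface, if the arm or the gripper's body presses on something with over 40 N, if the wrist force passes 120 N, or if a joint passes its speed limit or range.

## Working session

There is one attempt and no reset: what is moved stays moved. The work goes in short steps, Python scripts to look and compute and a tool call to move; the robot and the scene stay as the last step left them, time stands still between calls to the robot, and variables do not carry over. Pictures are saved under pics/ and viewed, at most 10 in all, crops included, and the job is handed in when it is done.

```bash
ls; mkdir -p pics; cat > h.py <<'E'
import numpy as np, cv2
from scipy.spatial.transform import Rotation as R
from station import bot, optics, job
def K(name):
    c=optics.calibration(name); f=192/np.tan(np.radians(c["vfov"])/2); return c,f
def cloud(name,d,T=None):
    c,f=K(name)
    if T is None: T=np.array(c["extrinsics"])
    v,u=np.mgrid[0:384,0:512]
    P=np.stack([(u-c["cx"])/f*d,-(v-c["cy"])/f*d,-d],-1)
    return P@T[:3,:3].T+T[:3,3]
def tcpT():
    s=bot.observe(); T=np.eye(4); T[:3,:3]=R.from_rotvec(s["tool_rot"]).as_matrix(); T[:3,3]=s["tcp_pos"]; return T
def wristT():
    return tcpT()@np.array(optics.calibration("wrist")["T_tool_cam"])
def snap(name):
    T=wristT() if name=="wrist" else None
    im,d=optics.read_camera(name); return im,d,cloud(name,d,T)
E
python3 - <<'E'
from h import *
for n in("top","scene"):
    im,d,P=snap(n); np.savez(n,im=im,d=d,P=P); cv2.imwrite(f"pics/{n}0.png",im[...,::-1])
    print(n,optics.calibration(n))
print(optics.calibration("wrist")); print(bot.observe()); 
E
```

```text
pics
station.py
top {'vfov': 56.336867006072524, 'cx': 254.74112224700616, 'cy': 189.65001586666477, 'extrinsics': array([[ 0.01313615,  0.99210421, -0.12472643,  0.46006924],
       [-0.99989863,  0.01371859,  0.00381191, -0.00821441],
       [ 0.00549289,  0.12466371,  0.99218385,  1.15367674],
       [ 0.        ,  0.        ,  0.        ,  1.        ]])}
scene {'vfov': 47.099282187080036, 'cx': 254.09013339158636, 'cy': 190.9469474161581, 'extrinsics': array([[ 0.28498504, -0.64135854,  0.71235016,  1.40798056],
       [ 0.95830158,  0.1743461 , -0.22641007, -0.2600211 ],
       [ 0.02101456,  0.74716977,  0.66430093,  0.83727179],
       [ 0.        ,  0.        ,  0.        ,  1.        ]])}
{'vfov': 66.29906658500907, 'cx': 251.7180053897414, 'cy': 192.96999680096064, 'T_tool_cam': array([[ 1.10117869e-03,  9.73329731e-01,  2.29407984e-01,
         6.53487305e-02],
       [ 9.99999386e-01, -1.04314139e-03, -3.74256768e-04,
         9.15795305e-04],
       [-1.24970277e-04,  2.29408255e-01, -9.73330282e-01,
         1.94730231e-02],
       [ 0.00000000e+00,  0.00000000e+00,  0.00000000e+00,
         1.00000000e+00]])}
{'t': 0.1, 'qpos': array([ 1.21818687,  0.62923609,  0.03840767,  1.51823738, -0.02698394,
        0.99634278, -0.02000063]), 'dq': array([-0.00058175, -0.00171781, -0.0015737 , -0.00284891,  0.00033767,
        0.00084414,  0.00010754]), 'tau': array([ 1.83667165e-03, -5.50793338e+01,  1.14664793e+00, -1.87115335e+01,
       -5.22571779e-02,  1.92368939e-02,  2.44713647e-05]), 'tcp_pos': array([ 0.18385446, -0.62318406,  0.4038663 ]), 'tool_rot': array([-3.10766506e+00, -4.48795695e-01,  3.94821163e-04]), 'wrist_force': array([-0.43441962, -0.29525538, -0.67891548]), 'wrist_torque': array([ 0.01506387,  0.05008523, -0.02446227]), 'grasp_force': 0.0, 'width': 1.0020731692711469}
```

View pics/top0.png

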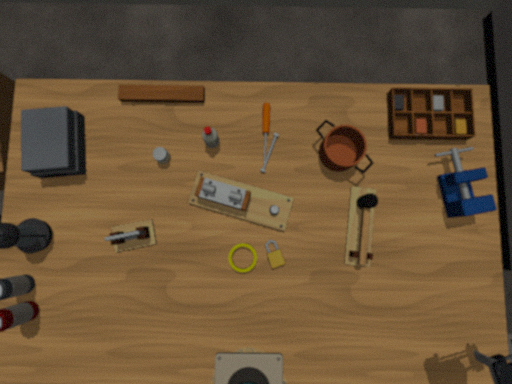

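View pics/scene0.png

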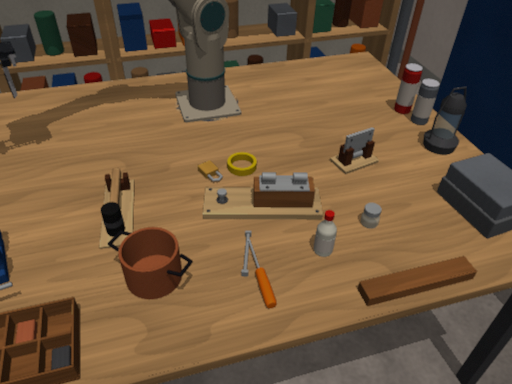

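The top view shows the jamb at about (243,203) with the peg at (274,210). The mallet head is at (368,200) with its handle running to the fork at (362,260). The leaf in its rack is at (132,236). The scene view agrees. Next come coarse poses.

```bash
python3 - <<'E'
from h import *
Z=np.load("top.npz"); P=Z["P"]; im=Z["im"]
def reg(n,u0,u1,v0,v1,z0,z1):
    Q=P[v0:v1,u0:u1].reshape(-1,3); m=(Q[:,2]>z0)&(Q[:,2]<z1); Q=Q[m]
    if len(Q)<3: print(n,len(Q)); return
    r=cv2.minAreaRect(Q[:,:2].astype(np.float32)*1000)
    print(n,len(Q),np.round(Q.mean(0),4),"rect",np.round(r[0],1),np.round(r[1],1),round(r[2],1))
print("bench z",P[300,120:200:20,2])
reg("jamb board",183,300,165,235,.012,.03)
reg("jamb block",183,300,165,235,.075,.095)
reg("knuckles",183,300,165,235,.1,.13)
reg("peg",262,290,195,225,.036,.06)
reg("mallet head",352,385,188,215,.075,.11)
reg("handle",345,378,205,256,.04,.08)
reg("rest board",340,380,180,272,.004,.018)
reg("leaf plate",100,160,215,255,.085,.125)
reg("rack base",100,165,215,260,.006,.02)
reg("pot",310,375,115,175,.08,.12)
E
```

```text
bench z [-0.00081425  0.00146073  0.00071727  0.00465635]
jamb board 2313 [0.5604 0.0069 0.02  ] rect [605.9  23. ] [320.2 185.4] 74.4
jamb block 851 [0.5832 0.0843 0.0832] rect [584.5  86.1] [160.2  60.2] 74.3
knuckles 201 [0.5836 0.0856 0.1131] rect [584.6  86.4] [118.9  23.4] 74.2
peg 56 [ 0.5401 -0.0727  0.051 ] rect [540.1 -73.1] [21.8 23.7] 45.3
mallet head 194 [ 0.5676 -0.356   0.0876] rect [ 567.9 -357. ] [42.6 43.5] 1.6
handle 474 [ 0.4701 -0.3441  0.0578] rect [ 479.2 -338.3] [152.8  60.8] 0.7
rest board 1237 [ 0.4953 -0.3407  0.0084] rect [ 495.4 -349.3] [125.8 286.6] 89.1
leaf plate 149 [0.4538 0.3694 0.1071] rect [454.2 370.5] [ 10.3 100.8] 12.2
rack base 677 [0.4539 0.3644 0.0118] rect [443.  373.9] [119.1 202.9] 3.1
pot 627 [ 0.7338 -0.2833  0.0939] rect [ 732.7 -282. ] [189.9 129.1] 75.4
```

```bash
cat >> h.py <<'E'
def go(x,y,z,yaw):
    "tool-axes shift to put the grasp point at x,y,z with tool x at world yaw (mod pi)"
    T=tcpT(); g=T[:3,3]+.18*T[:3,2]; d=T[:3,:3].T@(np.array([x,y,z])-g)
    a=np.arctan2(T[1,0],T[0,0]); w=(yaw-a+np.pi/2)%np.pi-np.pi/2
    print("grasp",np.round(g,4),"yaw",round(float(a),3),"tilt z",np.round(T[:2,2],4),"-> d",np.round(d,4),"turn",round(float(-w),3))
def rect(Q):
    r=cv2.boxPoints(cv2.minAreaRect((Q[:,:2]*1000).astype(np.float32))); e=r[1]-r[0]; f=r[2]-r[1]
    l,s=(e,f) if np.hypot(*e)>np.hypot(*f) else (f,e)
    a=np.arctan2(l[1],l[0]); a=(a+np.pi/2)%np.pi-np.pi/2
    return np.round(r.mean(0),1),np.round([np.hypot(*l),np.hypot(*s)],1),round(float(a),4)
E
python3 - <<'E'
from h import *
P=np.load("top.npz")["P"].reshape(-1,3)
m=(abs(P[:,1]+.35)<.04)&(P[:,0]<.54)&(P[:,0]>.42)&(P[:,2]>.053)&(P[:,2]<.066)
Q=P[m]; print(len(Q),rect(Q),np.polyfit(Q[:,0],Q[:,1],1))
for p,n in((.083,.097),):
    m=(np.hypot(P[:,0]-.568,P[:,1]+.357)<.05)&(P[:,2]>p)&(P[:,2]<n); print(rect(P[m]))
go(.523,-.352,.2,-.09)
E
```

```text
293 (array([ 480.5, -348.4], dtype=float32), array([120.5,  23.5], dtype=float32), -0.0945) [-0.10846008 -0.29515893]
(array([ 567.8, -356.9], dtype=float32), array([43. , 42.9], dtype=float32), -1.504)
grasp [ 0.1838 -0.6229  0.2239] yaw 0.287 tilt z [-0.0005  0.0016] -> d [ 0.402  -0.1638  0.0241] turn 0.377
```

Request:
inch_along(increments={"offsets": [[0.23, -0.09, 0, 0.38], [0.23, -0.09, 0, 0.38], [0.23, -0.09, 0, 0.38], [0.23, -0.09, 0, 0.38], [0.23, -0.09, 0, 0.38]]}, aperture=1.0)

```text
t: 0.6
tcp_pos: [0.3808, -0.4702, 0.4043]
tool_rot: [-3.138, 0.145, 0.0]
wrist_force: [-0.4, -0.8, -0.1]
width: 0.998
grasp_force: 0.0
```

```bash
python3 -c "
from h import *
go(.526,-.353,.2,-.096)"
```

```text
grasp [ 0.3807 -0.4701  0.2243] yaw -0.093 tilt z [-0.0002  0.0007] -> d [ 0.1338 -0.13    0.0244] turn 0.003
```

Request:
inch_along(increments={"offsets": [[0.134, -0.13, 0.024, 0], [0.134, -0.13, 0.024, 0], [0.134, -0.13, 0.024, 0], [0.134, -0.13, 0.024, 0], [0.134, -0.13, 0.024, 0]]})

```text
t: 1.1
tcp_pos: [0.5297, -0.3487, 0.3791]
tool_rot: [-3.134, 0.13, -0.002]
wrist_force: [-0.5, -0.3, -0.0]
width: 1.003
grasp_force: 0.0
```

```bash
python3 - <<'E'
from h import *
im,d,P=snap("wrist"); cv2.imwrite("pics/w1.png",im[...,::-1])
Q=P.reshape(-1,3); Q=Q[np.isfinite(Q).all(1)&(d.ravel()>0.05)]
n=(abs(Q[:,1]+.35)<.05)
h=Q[n&(Q[:,0]<.54)&(Q[:,0]>.42)&(Q[:,2]>.053)&(Q[:,2]<.066)]
if len(h)>20: print("handle",len(h),rect(h),np.median(h[:,2]))
h=Q[n&(Q[:,0]>.53)&(Q[:,2]>.08)&(Q[:,2]<.1)]
if len(h)>20: print("head",rect(h),np.median(h[:,2]))
go(.526,-.353,.048,-.096)
E
```

```text
handle 1932 (array([ 485.4, -351.1], dtype=float32), array([111.2,  22.1], dtype=float32), -0.1065) 0.059929445562088124
head (array([ 622.9, -354.4], dtype=float32), array([152.8,  71.1], dtype=float32), 0.3382) 0.08845187094234286
grasp [ 0.5269 -0.3514  0.1995] yaw -0.087 tilt z [-0.0004  0.0024] -> d [-0.0007  0.002   0.1515] turn 0.009
```

View pics/w1.png

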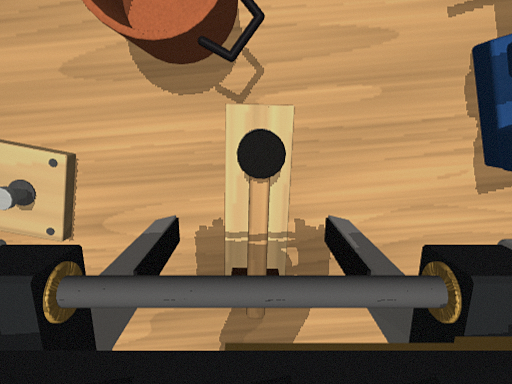

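The wrist picture shows the mallet head at (261,153) and the handle running down to (257,300), centred between the open fingers. I'll descend and grip.

Request:
inch_along(increments={"offsets": [[-0.001, 0.003, 0.05, 0.01], [-0.001, 0.003, 0.1, 0.01], [-0.001, 0.003, 0.15, 0.01], [-0.001, 0.003, 0.15, 0.01]]})

```text
t: 1.55
tcp_pos: [0.5191, -0.3573, 0.2235]
tool_rot: [-3.13, 0.165, 0.022]
wrist_force: [-1.0, 0.3, 1.0]
width: 1.002
grasp_force: 0.0
```

Request:
inch_along(increments={"offsets": [[0, 0, 0, 0], [0, 0, 0, 0], [0, 0, 0, 0], [0, 0, 0, 0], [0, 0, 0, 0]]}, aperture=0.0)

```text
t: 2.05
tcp_pos: [0.5237, -0.3582, 0.2324]
tool_rot: [3.136, -0.162, 0.004]
wrist_force: [0.5, -0.2, -0.1]
width: 0.61
grasp_force: 0.0
```

Request:
inch_along(increments={"offsets": [[0, 0, 0, 0], [0, 0, 0, 0], [0, 0, 0, 0]]})

```text
t: 2.35
tcp_pos: [0.5233, -0.3579, 0.2307]
tool_rot: [-3.137, 0.162, 0.0]
wrist_force: [-0.3, -0.5, 0.4]
width: 0.358
grasp_force: 0.0
```

```bash
python3 -c "
from h import *
go(.526,-.354,.048,-.1)"
```

```text
grasp [ 0.5232 -0.3579  0.0507] yaw -0.103 tilt z [-0.0001  0.0001] -> d [ 0.0023 -0.0042  0.0027] turn -0.003
```

Request:
inch_along(increments={"offsets": [[0.002, -0.004, 0.003, 0], [0.002, -0.004, 0.003, 0], [0.002, -0.004, 0.003, 0], [0.002, -0.004, 0.003, 0], [0.002, -0.004, 0.003, 0]]}, aperture=0.0)

```text
t: 2.85
tcp_pos: [0.5256, -0.3539, 0.2273]
tool_rot: [-3.137, 0.162, 0.001]
wrist_force: [0.5, 0.9, -3.4]
width: 0.231
grasp_force: 30.0
```

```bash
python3 -c "
from h import *
go(.526,-.354,.048,-.1)"
```

```text
grasp [ 0.5255 -0.3537  0.0473] yaw -0.103 tilt z [-0.0008  0.0008] -> d [ 0.0006  0.0002 -0.0007] turn -0.003
```

Request:
inch_along(increments={"offsets": [[0, 0, -0.03, 0], [0, 0, -0.07, 0], [0, 0, -0.1, 0], [0, 0, -0.1, 0], [0, 0, -0.1, 0]]})

```text
t: 3.35
tcp_pos: [0.5252, -0.354, 0.3272]
tool_rot: [-3.137, 0.162, 0.002]
wrist_force: [-0.3, -0.0, -5.2]
width: 0.231
grasp_force: 30.0
```

```bash
python3 - <<'E'
from h import *
im,d,P=snap("wrist"); cv2.imwrite("pics/w2.png",im[...,::-1])
T=tcpT(); Q=((P-T[:3,3])@T[:3,:3]).reshape(-1,3)-[0,0,.18]
m=(Q[:,0]>.01)&(Q[:,0]<.08)&(abs(Q[:,1])<.04)&(Q[:,2]>-.06)&(Q[:,2]<-.03)
h=Q[m]; print(len(h),rect(h),np.median(h[:,2]),np.polyfit(h[:,0],h[:,2],1))
go(.498,-.069,.148,-.1)
E
```

```text
9215 (array([37.7,  1.5], dtype=float32), array([55.4, 45.6], dtype=float32), -0.0) -0.04228926769969149 [ 0.01427379 -0.04289541]
grasp [ 0.5243 -0.3533  0.1461] yaw -0.103 tilt z [-0.0029  0.0019] -> d [-0.0555 -0.2801 -0.0013] turn -0.003
```

View pics/w2.png

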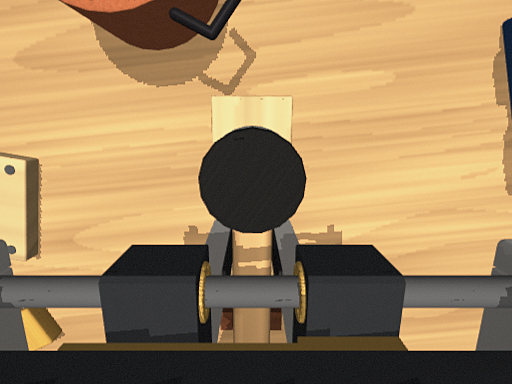

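The mallet is held level. The head disc is centred at (252,180), about 42 mm ahead of the grasp. I'll move over the peg.

Request:
inch_along(increments={"offsets": [[-0.01, -0.05, 0, 0], [-0.02, -0.095, 0, 0], [-0.03, -0.14, 0, 0], [-0.04, -0.185, 0, 0], [-0.05, -0.23, 0, 0]]})

```text
t: 3.9
tcp_pos: [0.4983, -0.1184, 0.3257]
tool_rot: [-3.137, 0.162, 0.007]
wrist_force: [0.4, 0.2, -4.3]
width: 0.232
grasp_force: 30.0
```

Request:
inch_along(increments={"offsets": [[-0.006, -0.03, 0, 0], [-0.006, -0.05, 0, 0], [-0.006, -0.05, 0, 0], [-0.006, -0.05, 0, 0], [-0.006, -0.05, 0, 0]]})

```text
t: 4.4
tcp_pos: [0.4985, -0.0714, 0.3269]
tool_rot: [3.136, -0.165, -0.002]
wrist_force: [-0.1, 0.0, -4.6]
width: 0.23
grasp_force: 30.0
```

```bash
python3 - <<'E'
from h import *
T=tcpT(); print(T[:3,3]+.18*T[:3,2]+T[:3,0]*.0425+T[:3,1]*.001)
go(.498,-.069,.092,-.1)
E
```

```text
[ 0.54034151 -0.07697333  0.14685801]
grasp [ 0.4982 -0.0715  0.1469] yaw -0.105 tilt z [-0.0016 -0.0009] -> d [-0.0004 -0.0025  0.0549] turn -0.005
```

Request:
inch_along(increments={"offsets": [[0, -0.003, 0.03, 0], [0, -0.003, 0.048, 0], [0, -0.003, 0.053, 0], [0, -0.003, 0.056, 0], [0, -0.003, 0.059, 0]]})

```text
t: 4.9
tcp_pos: [0.4991, -0.068, 0.2692]
tool_rot: [3.137, -0.165, 0.0]
wrist_force: [-2.8, -1.0, 0.5]
width: 0.232
grasp_force: 30.0
```

Request:
inch_along(increments={"offsets": [[0, 0, 0.004, 0], [0, 0, 0.008, 0], [0, 0, 0.012, 0], [0, 0, 0.014, 0], [0, 0, 0.016, 0]]})

```text
t: 5.4
tcp_pos: [0.4994, -0.0674, 0.2527]
tool_rot: [3.137, -0.163, 0.002]
wrist_force: [-1.5, -4.1, 2.1]
width: 0.228
grasp_force: 30.0
```

```bash
python3 -c "
from h import *
go(.498,-.069,.072,-.1)"
```

```text
grasp [ 0.4996 -0.0675  0.0727] yaw -0.104 tilt z [ 0.001  -0.0006] -> d [-0.0014  0.0017  0.0007] turn -0.004
```

Request:
inch_along(increments={"offsets": [[0, 0, 0.003, 0], [0, 0, 0.005, 0], [0, 0, 0.006, 0], [0, 0, 0.006, 0], [0, 0, 0.006, 0]]})

```text
t: 5.9
tcp_pos: [0.498, -0.0673, 0.2474]
tool_rot: [-3.137, 0.163, 0.004]
wrist_force: [-6.7, -3.6, 13.5]
width: 0.234
grasp_force: 30.0
```

```bash
python3 - <<'E'
from h import *
go(.498,-.069,.072,-.1)
im,d,P=snap("wrist"); T=tcpT(); Q=((P-T[:3,3])@T[:3,:3]).reshape(-1,3)-[0,0,.18]
h=Q[(Q[:,0]>.025)&(Q[:,0]<.08)&(abs(Q[:,1])<.04)&(Q[:,2]>-.06)&(Q[:,2]<-.02)]; p,_,_,_=np.linalg.lstsq(np.c_[h[:,:2],np.ones(len(h))],h[:,2],rcond=None); print(len(h),rect(h),p)
im,d,P=snap("scene"); cv2.imwrite("pics/s2.png",cv2.resize(im[120:260,130:340,::-1],None,fx=3,fy=3))
E
```

```text
grasp [ 0.4976 -0.0672  0.0674] yaw -0.104 tilt z [-0.0024  0.0002] -> d [ 0.0006  0.0017 -0.0046] turn -0.004
8401 (array([43.7,  1.3], dtype=float32), array([45.1, 37.5], dtype=float32), 1.5707) [ 0.05657315 -0.00327188 -0.04741921]
```

View pics/s2.png

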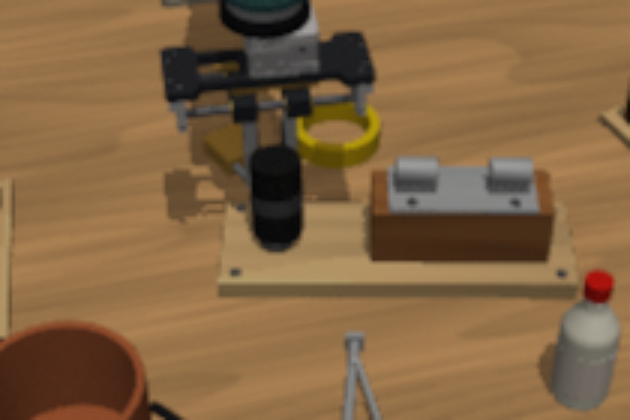

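The mallet head is standing on the peg at about (275,200) in the crop. The head top is at 112 mm, so the peg top is at 32 mm, which is fully home. I'll lift, look at the peg, and return.

Request:
inch_along(increments={"offsets": [[0, 0, -0.03, 0], [0, 0, -0.06, 0], [0, 0, -0.08, 0], [0, 0, -0.08, 0]]})

```text
t: 6.4
tcp_pos: [0.5005, -0.066, 0.3286]
tool_rot: [-3.137, 0.159, -0.009]
wrist_force: [0.9, -0.4, -3.8]
width: 0.234
grasp_force: 30.0
```

Request:
inch_along(increments={"offsets": [[0.006, 0.05, 0, 0], [0.012, 0.1, 0, 0], [0.018, 0.15, 0, 0], [0.024, 0.2, 0, 0], [0.03, 0.235, 0, 0]]})

```text
t: 6.9
tcp_pos: [0.504, -0.3068, 0.3246]
tool_rot: [-3.137, 0.165, 0.002]
wrist_force: [0.7, -1.0, -3.8]
width: 0.231
grasp_force: 30.0
```

Request:
inch_along(increments={"offsets": [[0.022, 0.04, 0, 0], [0.025, 0.046, 0, 0], [0.025, 0.046, 0, 0], [0.025, 0.046, 0, 0], [0.025, 0.046, 0, 0]]})

```text
t: 7.4
tcp_pos: [0.5251, -0.3499, 0.3257]
tool_rot: [-3.135, 0.158, 0.002]
wrist_force: [0.2, 1.1, -4.8]
width: 0.231
grasp_force: 30.0
```

```bash
python3 - <<'E'
from h import *
im,d,P=snap("wrist"); T=tcpT(); Q=((P-T[:3,3])@T[:3,:3]).reshape(-1,3)-[0,0,.18]
h=Q[(Q[:,0]>.025)&(Q[:,0]<.08)&(abs(Q[:,1])<.04)&(Q[:,2]>-.06)&(Q[:,2]<-.02)]; p,_,_,_=np.linalg.lstsq(np.c_[h[:,:2],np.ones(len(h))],h[:,2],rcond=None); print(len(h),rect(h),p)
go(.5255,-.3537,.1473,-.103)
im,d,P=snap("top"); Q=P.reshape(-1,3); h=Q[(np.hypot(Q[:,0]-.54,Q[:,1]+.073)<.009)]; print("peg z",np.median(h[:,2]))
E
```

```text
8344 (array([43.7,  0.5], dtype=float32), array([45.4, 37.3], dtype=float32), -1.57) [ 0.04441387 -0.00017118 -0.04605578]
grasp [ 0.525  -0.3499  0.1462] yaw -0.101 tilt z [-0.0008  0.0018] -> d [ 0.0009  0.0038 -0.0012] turn 0.002
peg z 0.032888128781456416
```

Request:
inch_along(increments={"offsets": [[0.001, 0.004, 0, 0], [0.001, 0.004, 0.045, 0], [0.001, 0.004, 0.085, 0], [0.001, 0.004, 0.096, 0], [0.001, 0.004, 0.098, 0]]})

```text
t: 8.0
tcp_pos: [0.5253, -0.356, 0.2278]
tool_rot: [-3.136, 0.162, 0.003]
wrist_force: [-0.4, -0.4, -4.2]
width: 0.231
grasp_force: 30.0
```

Request:
inch_along(increments={"offsets": [[0, 0, 0, 0], [0, 0, 0.001, 0], [0, 0, 0.001, 0]]})

```text
t: 8.3
tcp_pos: [0.526, -0.3566, 0.2292]
tool_rot: [3.136, -0.162, 0.004]
wrist_force: [-0.7, 0.2, -3.3]
width: 0.231
grasp_force: 30.0
```

```bash
python3 -c "
from h import *
go(.5255,-.3537,.0473,-.103)"
```

```text
grasp [ 0.5264 -0.3569  0.0492] yaw -0.103 tilt z [ 0.0023 -0.0015] -> d [-0.0012 -0.0031  0.0019] turn -0.0
```

Request:
inch_along(increments={"offsets": [[0, -0.002, 0.001, 0], [0, -0.002, 0.002, 0], [0, -0.002, 0.002, 0]]})

```text
t: 8.6
tcp_pos: [0.5262, -0.3542, 0.2264]
tool_rot: [3.137, -0.161, 0.002]
wrist_force: [1.0, 0.7, 0.0]
width: 0.232
grasp_force: 30.0
```

Request:
inch_along(increments={"offsets": [[0, 0, 0, 0], [0, 0, 0, 0], [0, 0, 0, 0], [0, 0, 0, 0], [0, 0, 0, 0]]}, aperture=1.0)

```text
t: 9.1
tcp_pos: [0.5257, -0.3543, 0.2257]
tool_rot: [3.137, -0.162, 0.0]
wrist_force: [0.4, -0.1, 1.3]
width: 0.617
grasp_force: 0.0
```

Request:
inch_along(increments={"offsets": [[0, 0, -0.03, 0], [0, 0, -0.08, 0], [0, 0, -0.13, 0], [0, 0, -0.17, 0], [0, 0, -0.17, 0]]})

```text
t: 9.6
tcp_pos: [0.527, -0.3555, 0.4022]
tool_rot: [3.131, -0.162, 0.017]
wrist_force: [-0.1, 0.8, 0.0]
width: 0.994
grasp_force: 0.0
```

```bash
python3 - <<'E'
from h import *
im,d,P=snap("top"); Q=P.reshape(-1,3)
h=Q[(np.hypot(Q[:,0]-.568,Q[:,1]+.357)<.035)&(Q[:,2]>.075)&(Q[:,2]<.1)]; print(rect(h),np.median(h[:,2]))
go(.43,.10,.22,.213)
im,d,P=snap("wrist"); cv2.imwrite("pics/w3.png",im[...,::-1])
E
```

```text
(array([ 568. , -339.1], dtype=float32), array([29.7,  8.6], dtype=float32), 0.0193) 0.08637024177972252
grasp [ 0.5272 -0.3554  0.219 ] yaw -0.103 tilt z [ 0.0056 -0.0035] -> d [-0.1437 -0.4429 -0.0031] turn -0.316
```

View pics/w3.png

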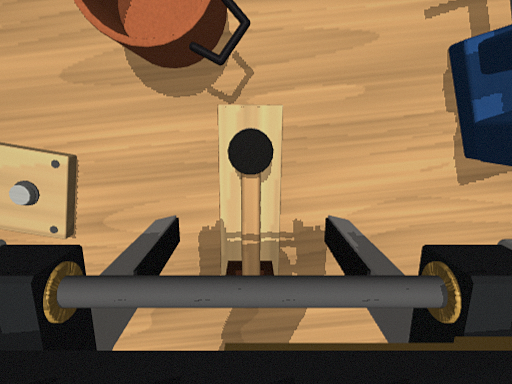

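The picture shows the mallet back on its rest, head at (250,150) and handle in the fork. The peg at (25,193) is low on its board. Next is the leaf.

Request:
inch_along(increments={"offsets": [[-0.01, -0.048, 0, -0.15], [-0.02, -0.096, 0, -0.3], [-0.03, -0.144, 0, -0.45], [-0.04, -0.192, 0, -0.6], [-0.05, -0.24, 0, -0.75]]})

```text
t: 10.2
tcp_pos: [0.4995, -0.1083, 0.3939]
tool_rot: [-2.974, -1.007, 0.005]
wrist_force: [0.6, 0.1, 0.7]
width: 1.001
grasp_force: 0.0
```

```bash
python3 -c "
from h import *
go(.4542,.3705,.22,1.784)"
```

```text
grasp [ 0.4988 -0.1081  0.2139] yaw 0.653 tilt z [-0.0036  0.0009] -> d [ 0.2553 -0.4073 -0.0055] turn -1.131
```

Request:
inch_along(increments={"offsets": [[0.026, -0.04, 0, -0.15], [0.052, -0.08, 0, -0.3], [0.078, -0.12, 0, -0.45], [0.104, -0.16, 0, -0.6], [0.13, -0.2, -0.005, -0.75]]})

```text
t: 10.7
tcp_pos: [0.4826, 0.1291, 0.3986]
tool_rot: [-2.398, -2.026, 0.007]
wrist_force: [0.8, -0.2, 0.0]
width: 1.002
grasp_force: 0.0
```

```bash
python3 -c "
from h import *
go(.4542,.3705,.22,1.784)"
```

```text
grasp [0.4817 0.129  0.2186] yaw 1.403 tilt z [-0.0047 -0.001 ] -> d [ 0.2336 -0.0674 -0.0015] turn -0.381
```

Request:
inch_along(increments={"offsets": [[0.045, -0.013, 0, -0.13], [0.09, -0.027, 0, -0.26], [0.135, -0.04, 0, -0.38], [0.18, -0.054, 0, -0.38], [0.2, -0.058, 0, -0.38]]})

```text
t: 11.2
tcp_pos: [0.4589, 0.3391, 0.3987]
tool_rot: [-1.971, -2.441, 0.002]
wrist_force: [-0.7, -0.1, 0.5]
width: 0.998
grasp_force: 0.0
```

Request:
inch_along(increments={"offsets": [[0, 0, 0, 0], [0, 0, 0, 0]]})

```text
t: 11.4
tcp_pos: [0.4611, 0.3338, 0.3989]
tool_rot: [-1.98, -2.438, 0.006]
wrist_force: [0.4, -0.3, -0.5]
width: 0.996
grasp_force: 0.0
```

```bash
python3 - <<'E'
from h import *
go(.4542,.3705,.22,1.784)
im,d,P=snap("wrist"); cv2.imwrite("pics/w4.png",im[...,::-1])
for n in("wrist","top"):
    if n=="top": im,d,P=snap("top")
    Q=P.reshape(-1,3); h=Q[(np.hypot(Q[:,0]-.454,Q[:,1]-.37)<.06)&(Q[:,2]>.09)&(Q[:,2]<.118)]
    if len(h)>5: print(n,len(h),rect(h),np.median(h[:,2]))
E
```

```text
grasp [0.4605 0.3333 0.2189] yaw 1.777 tilt z [-0.0029 -0.0029] -> d [ 0.0378  0.0014 -0.0012] turn -0.007
wrist 1175 (array([453.2, 370.6], dtype=float32), array([99.4, 10. ], dtype=float32), -1.3448) 0.11028496372471375
top 90 (array([456.9, 357.5], dtype=float32), array([71.6, 10.3], dtype=float32), -1.3482) 0.10919915544787062
```

View pics/w4.png

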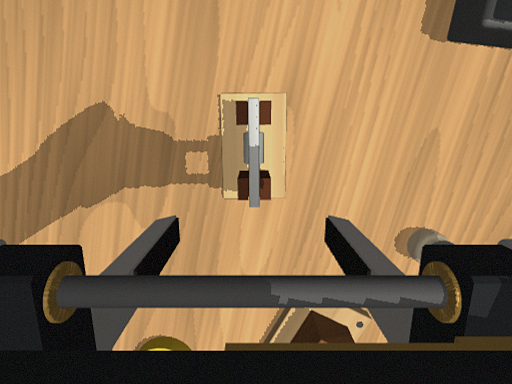

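The leaf plate shows as a thin bar from (254,97) to (254,207), aligned with the tool. I'll descend on it.

Request:
inch_along(increments={"offsets": [[0.038, 0.002, 0, -0.01], [0.038, 0.002, 0.02, -0.01], [0.038, 0.002, 0.05, -0.01], [0.038, 0.002, 0.08, -0.01], [0.038, 0.002, 0.08, -0.01]]})

```text
t: 12.0
tcp_pos: [0.4553, 0.3691, 0.3171]
tool_rot: [-1.972, -2.445, 0.013]
wrist_force: [-0.5, -1.0, 0.3]
width: 1.0
grasp_force: 0.0
```

Request:
inch_along(increments={"offsets": [[0, 0, 0, 0], [0, 0, 0, 0]]}, aperture=0.4)

```text
t: 12.2
tcp_pos: [0.4564, 0.372, 0.3223]
tool_rot: [1.97, 2.446, 0.004]
wrist_force: [0.3, -0.3, 0.5]
width: 0.866
grasp_force: 0.0
```

```bash
python3 -c "
from h import *
go(.4537,.3705,.094,1.79)"
```

```text
grasp [0.4567 0.3723 0.1423] yaw 1.786 tilt z [0.002  0.0015] -> d [-0.0012 -0.0035  0.0483] turn -0.004
```

Request:
inch_along(increments={"offsets": [[-0.001, -0.002, 0.02, 0], [-0.001, -0.002, 0.04, 0], [-0.001, -0.002, 0.046, 0], [-0.001, -0.002, 0.046, 0], [-0.001, -0.002, 0.046, 0]]})

```text
t: 12.7
tcp_pos: [0.4543, 0.3712, 0.276]
tool_rot: [1.969, 2.448, 0.003]
wrist_force: [0.4, -0.1, -0.1]
width: 0.444
grasp_force: 0.0
```

```bash
python3 -c "
from h import *
go(.4537,.3705,.094,1.79)"
```

```text
grasp [0.4546 0.3715 0.096 ] yaw 1.787 tilt z [0.0016 0.0014] -> d [-0.0008 -0.0011  0.0019] turn -0.003
```

Request:
inch_along(increments={"offsets": [[0, 0, 0, 0], [0, 0, 0, 0]]})

```text
t: 12.9
tcp_pos: [0.4541, 0.3711, 0.2756]
tool_rot: [1.969, 2.448, 0.003]
wrist_force: [-0.1, -0.3, 0.4]
width: 0.401
grasp_force: 0.0
```

```bash
python3 -c "
from h import *
go(.4537,.3705,.094,1.79)"
```

```text
grasp [0.4543 0.3712 0.0956] yaw 1.787 tilt z [0.0012 0.001 ] -> d [-0.0006 -0.0008  0.0016] turn -0.003
```

Request:
inch_along(increments={"offsets": [[-0.001, -0.001, 0.002, 0], [-0.001, -0.001, 0.002, 0], [-0.001, -0.001, 0.002, 0], [-0.001, -0.001, 0.002, 0], [-0.001, -0.001, 0.002, 0]]}, aperture=0.0)

```text
t: 13.4
tcp_pos: [0.4533, 0.3697, 0.2727]
tool_rot: [1.969, 2.448, 0.001]
wrist_force: [-0.1, 0.1, -0.0]
width: 0.108
grasp_force: 30.0
```

Request:
inch_along(increments={"offsets": [[0, 0, 0, 0], [0, 0, 0, 0], [0, 0, 0, 0]]})

```text
t: 13.7
tcp_pos: [0.4533, 0.3697, 0.2728]
tool_rot: [1.969, 2.448, 0.001]
wrist_force: [1.1, -0.3, -0.3]
width: 0.1
grasp_force: 30.0
```

```bash
python3 -c "
from h import *
go(.4537,.3705,.094,1.79)"
```

```text
grasp [0.4534 0.3697 0.0928] yaw 1.787 tilt z [0.0004 0.0003] -> d [ 0.0007  0.0005 -0.0012] turn -0.003
```

Request:
inch_along(increments={"offsets": [[0, 0, -0.03, 0], [0, 0, -0.07, 0], [0, 0, -0.11, 0], [0, 0, -0.15, 0], [0, 0, -0.15, 0]]})

```text
t: 14.2
tcp_pos: [0.4536, 0.3708, 0.4273]
tool_rot: [1.968, 2.447, 0.014]
wrist_force: [0.2, 0.7, -5.0]
width: 0.107
grasp_force: 30.0
```

Request:
inch_along(increments={"offsets": [[0, 0, 0, 0], [0, 0, 0, 0]]})

```text
t: 14.4
tcp_pos: [0.4525, 0.3687, 0.4202]
tool_rot: [-1.969, -2.447, 0.008]
wrist_force: [-1.1, -0.1, -5.2]
width: 0.106
grasp_force: 30.0
```

```bash
python3 - <<'E'
from h import *
go(.5846,.0864,.243,1.297)
im,d,P=snap("wrist"); T=tcpT(); Q=((P-T[:3,3])@T[:3,:3]).reshape(-1,3)-[0,0,.18]
h=Q[(abs(Q[:,0])<.06)&(abs(Q[:,1])<.008)&(Q[:,2]>-.025)&(Q[:,2]<-.008)]; print(len(h),rect(h),np.polyfit(h[:,0],h[:,2],1),h.max(0),h.min(0))
cv2.imwrite("pics/w5.png",im[...,::-1])
im,d,P=snap("top"); Q=P.reshape(-1,3)
h=Q[(np.hypot(Q[:,0]-.5846,Q[:,1]-.0864)<.07)&(Q[:,2]>.1)&(Q[:,2]<.125)]; print(len(h),rect(h))
E
```

```text
grasp [0.4518 0.368  0.2402] yaw 1.787 tilt z [-0.0038 -0.0037] -> d [-0.3035  0.0694 -0.0023] turn 0.49
2987 (array([ 0.4, -0.5], dtype=float32), array([100.3,  15.9], dtype=float32), 0.0553) [ 0.00484194 -0.0175996 ] [ 0.05056093  0.00796001 -0.00816673] [-0.05000028 -0.00797614 -0.02490867]
200 (array([584.5,  86. ], dtype=float32), array([117.8,  23.8], dtype=float32), 1.2994)
```

View pics/w5.png

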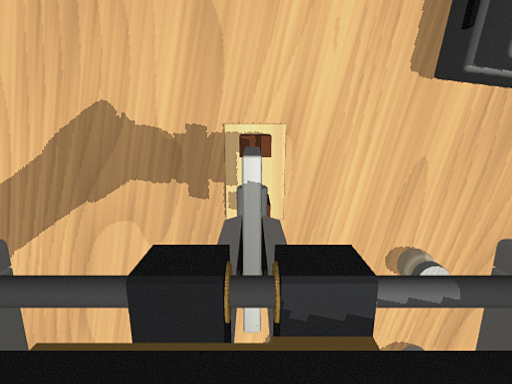

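The leaf is held level in the gripper, as a bar from (252,150) to (252,330), centred on the grasp. I'll move over the gap.

Request:
inch_along(increments={"offsets": [[-0.048, 0.011, 0, 0.1], [-0.096, 0.022, 0, 0.2], [-0.144, 0.033, 0, 0.3], [-0.192, 0.044, 0, 0.4], [-0.23, 0.053, 0, 0.49]]})

```text
t: 15.0
tcp_pos: [0.5549, 0.1528, 0.4211]
tool_rot: [2.51, 1.889, -0.005]
wrist_force: [-0.3, 0.2, -4.1]
width: 0.104
grasp_force: 30.0
```

```bash
python3 -c "
from h import *
go(.5846,.0862,.243,1.297)"
```

```text
grasp [0.5545 0.1524 0.2411] yaw 1.291 tilt z [-0.0023 -0.0024] -> d [-0.0553  0.0472 -0.0018] turn -0.006
```

Request:
inch_along(increments={"offsets": [[-0.03, 0.025, 0, 0], [-0.054, 0.046, 0, -0.005], [-0.055, 0.047, 0, -0.005], [-0.055, 0.047, 0, -0.005], [-0.055, 0.047, 0, -0.005]]})

```text
t: 15.5
tcp_pos: [0.5839, 0.0921, 0.4217]
tool_rot: [-2.496, -1.904, 0.002]
wrist_force: [-0.7, 1.2, -4.6]
width: 0.106
grasp_force: 30.0
```

Request:
inch_along(increments={"offsets": [[0, 0, 0, 0], [0, 0, 0, 0], [0, 0, 0, 0], [0, 0, 0, 0]]})

```text
t: 15.9
tcp_pos: [0.5844, 0.0911, 0.4228]
tool_rot: [2.499, 1.904, 0.0]
wrist_force: [1.1, -0.2, -5.4]
width: 0.107
grasp_force: 30.0
```

```bash
python3 -c "
from h import *
go(.5845,.0862,.1666,1.297)"
```

```text
grasp [0.5844 0.0911 0.2428] yaw 1.302 tilt z [0.0002 0.    ] -> d [-0.0047  0.0013  0.0762] turn 0.005
```

Request:
inch_along(increments={"offsets": [[-0.005, 0.001, 0, 0.005], [-0.005, 0.001, 0.02, 0.005], [-0.005, 0.001, 0.035, 0.005], [-0.005, 0.001, 0.04, 0.005], [-0.005, 0.001, 0.04, 0.005]]})

```text
t: 16.4
tcp_pos: [0.584, 0.0852, 0.3821]
tool_rot: [-2.504, -1.896, 0.002]
wrist_force: [-0.2, -0.2, -4.1]
width: 0.103
grasp_force: 30.0
```

Request:
inch_along(increments={"offsets": [[0, 0, 0, 0], [0, 0, 0, 0], [0, 0, 0, 0]]})

```text
t: 16.7
tcp_pos: [0.5844, 0.0856, 0.3834]
tool_rot: [2.504, 1.897, 0.002]
wrist_force: [0.3, 0.3, -5.0]
width: 0.104
grasp_force: 30.0
```

```bash
python3 - <<'E'
from h import *
go(.5845,.0862,.1666,1.297)
im,d,P=snap("wrist"); Q=P.reshape(-1,3)
T=tcpT(); D=np.linalg.inv(T)
J=np.array([np.cos(1.297),np.sin(1.297)]); N=np.array([J[1],-J[0]])
q=Q[:,:2]-[.5845,.0862]; a=q@J; b=q@N
h=(abs(b)<.02)&(abs(a)<.09)&(d.ravel()>.05)
for z0,z1,n in((.1,.12,"fixed knuckles"),(.2,.225,"leaf top")):
    m=h&(Q[:,2]>z0)&(Q[:,2]<z1)
    if m.sum()>5: print(n,m.sum(),"along",np.percentile(a[m],[1,99]).round(4),"across",np.percentile(b[m],[1,99]).round(4),"z",np.percentile(Q[m,2],[5,50,95]).round(4))
im,d,P=snap("scene"); cv2.imwrite("pics/s3.png",cv2.resize(im[90:230,180:390,::-1],None,fx=3,fy=3))
E
```

```text
grasp [0.5846 0.0857 0.2034] yaw 1.297 tilt z [0.0014 0.0002] -> d [ 0.0005 -0.0003  0.0368] turn -0.0
fixed knuckles 592 along [0.0228 0.0574] across [-0.0118  0.0111] z [0.1061 0.1125 0.1163]
leaf top 3578 along [-0.0478  0.0499] across [-0.0157  0.0157] z [0.207  0.2208 0.2223]
```

View pics/s3.png

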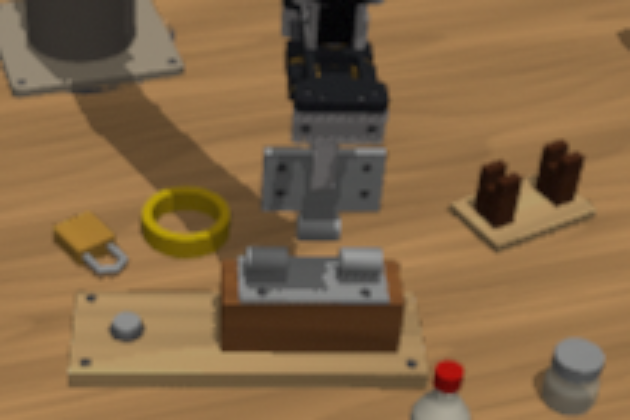

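The leaf knuckle at (320,229) hangs above the gap between the fixed knuckles at (268,262) and (360,264), and the peg at (127,325) is down. I'll lower it.

Request:
inch_along(increments={"offsets": [[0, 0, 0.008, 0], [0, 0, 0.016, 0], [0, 0, 0.024, 0], [0, 0, 0.032, 0], [0, 0, 0.037, 0]]})

```text
t: 17.3
tcp_pos: [0.5839, 0.0855, 0.3444]
tool_rot: [-2.503, -1.897, 0.002]
wrist_force: [-0.2, 0.1, -5.6]
width: 0.104
grasp_force: 30.0
```

Request:
inch_along(increments={"offsets": [[0, 0, 0, 0], [0, 0, 0, 0], [0, 0, 0, 0]]})

```text
t: 17.6
tcp_pos: [0.5844, 0.0857, 0.346]
tool_rot: [2.504, 1.897, 0.001]
wrist_force: [0.1, 0.1, -5.7]
width: 0.101
grasp_force: 30.0
```

```bash
python3 - <<'E'
from h import *
go(.5845,.0862,.1666,1.297)
im,d,P=snap("wrist"); T=tcpT(); Q=((P-T[:3,3])@T[:3,:3]).reshape(-1,3)-[0,0,.18]
h=Q[(abs(Q[:,0])<.06)&(abs(Q[:,1])<.004)&(Q[:,2]>-.025)&(Q[:,2]<-.008)]; print(np.median(h[:,2]),rect(h),np.polyfit(h[:,0],h[:,2],1))
go(.5845,.0862,.1666,1.297)
im,d,P=snap("scene"); cv2.imwrite("pics/s4.png",cv2.resize(im[130:230,220:350,::-1],None,fx=5,fy=5))
Q=P.reshape(-1,3); J=np.array([np.cos(1.297),np.sin(1.297)]); N=np.array([J[1],-J[0]]); q=Q[:,:2]-[.5845,.0862]; a=q@J; b=q@N
for lo,hi,n in((-.057,-.03,"k-"),(-.014,.014,"leaf"),(.03,.055,"k+")):
    m=(a>lo)&(a<hi)&(abs(b)<.02)&(Q[:,2]>.09)&(Q[:,2]<.118); print(n,m.sum(),Q[m,2].max(),b[m].max(),np.median(b[m]),np.median(Q[m,2]))
E
```

```text
grasp [0.5845 0.0857 0.166 ] yaw 1.297 tilt z [0.0008 0.0002] -> d [ 0.0005 -0.0001 -0.0006] turn -0.0
-0.017532248411411447 (array([0.6, 0. ], dtype=float32), array([99.8,  8. ], dtype=float32), -0.0012) [ 0.00210346 -0.01749982]
grasp [0.5845 0.0857 0.1661] yaw 1.297 tilt z [0.0009 0.0002] -> d [ 0.0005 -0.0002 -0.0005] turn -0.0
k- 107 0.11760363041141186 0.014998108041537126 0.008603376720168093 0.10811204655792139
leaf 86 0.11785708684579654 0.01574987580177049 0.009616568226701275 0.10830105646534832
k+ 94 0.11617453391728871 0.014369994817762114 0.008950877440820447 0.10861698084966953
```

View pics/s4.png

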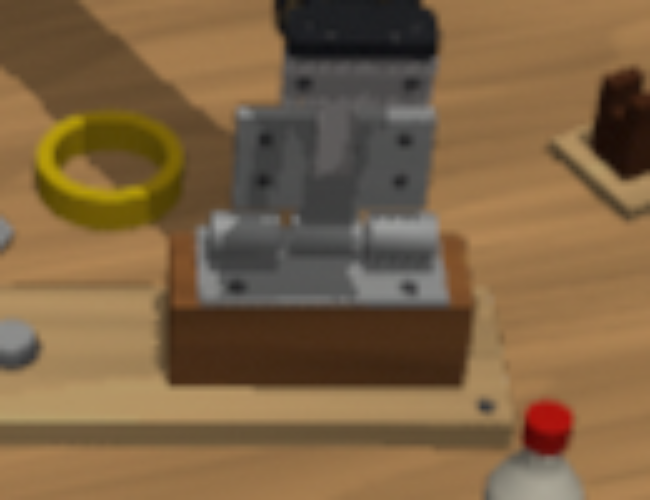

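The leaf knuckle at (325,240) sits in line with the fixed knuckles at (245,245) and (400,243). They agree within about 1 mm and there is no extra wrist load. I'll let it settle and hand in.

Request:
inch_along(increments={"offsets": [[0, 0, 0, 0], [0, 0, 0, 0], [0, 0, 0, 0], [0, 0, 0, 0], [0, 0, 0, 0]]})

```text
t: 18.2
tcp_pos: [0.5842, 0.0856, 0.3457]
tool_rot: [2.504, 1.897, 0.0]
wrist_force: [0.2, -0.7, -4.2]
width: 0.102
grasp_force: 30.0
```

```bash
python3 -c "
from h import *
go(.5845,.0862,.1666,1.297); print(job.hand_in())"
```

```text
grasp [0.5842 0.0856 0.1657] yaw 1.297 tilt z [0.0001 0.    ] -> d [ 0.0007  0.0001 -0.0009] turn -0.0
the job is handed in; nothing more can be done
None
```

I handed the job in at 18.2 s, and no verdict came back: the peg is driven home, the mallet is back on its rest, and the leaf is held still in the gap with its bore measured about 1 mm from the fixed knuckles.

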